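Lock the cassette dock

ROBOT

A 6-joint arm with a two-finger parallel gripper is mounted at the origin on a cart in front of the work surface, level with it; the furniture and walls round the work are solid. World frame = base frame: x ahead of the robot, y to its left, z up, the work surface at z = 0. Lengths are in m, angles in rad, forces in N, time in s.
With the tool pointing down it reaches from about 0.3 to 0.775 m from the base axis. Payload 14.6 kg.
Tool frame: the origin (TCP) lies at the centre of the arm's flange, where the gripper is bolted on; the fingertips stand 199 mm ahead of it and the grasp point (between the pads) lies 180 mm ahead of it; z points along the fingers, y is the line along which they close (so a half turn about z gives the same grasp; the last joint's range is limited). The gripper opens to 94 mm and grips with 3 to 60 N. Pads are 16 mm wide; open, the fingers measure 119 mm over their backs; the gripper's body (75 mm by 177 mm) begins 78 mm behind the grasp point.
Start: joints at [-1.256, 0.3, 1.521, -0, 1.321, -0.067], TCP at [0.205, -0.51, 0.405] pointing down, gripper open.
Joint ranges: [-3.03, 3.03], [-0.79, 2.21], [0.23, 2.52], [-1.04, 4.18], [0, 3.07], [-2.55, 2.55]. Speed limits (rad/s): [2.22, 2.22, 2.57, 3.14, 3.14, 3.14].

INTERFACE

Orientations are given as [roll, pitch, yaw] about the fixed x, y, z axes, in that order (R = Rz(yaw) Ry(pitch) Rx(roll)).
In Python, from station import ctrl gives the robot as it stands. The module is installed in compiled form; this text tells all that it offers.
- The arm moves only by the tool servo_tool, never from a script. Its argument "motion" is a list of rows, each a list of 5 numbers: the closure, from 0 (fully open) to 1 (shut), then the shift along the world's x, y, z in cm, then the turn about the world's z in degrees. A call has 1 to 20 rows; each row is the pose to reach, as a shift and turn from the pose commanded when the call began; what a row does not reach only later rows make up. A row lasts 1/8 s, in which the tool goes at most 62.5 mm and 10.7 degrees, less where a joint would pass 70% of its speed; a pose out of reach is approached as far as the arm can. A call with a gripper value outside its range is refused whole. The fingers move at their own pace and stop on an object; "squeeze" is the grip in N (left out, the last holds). Time passes only in rows, so rows that repeat a pose let the fingers close. It gives the time, the measured TCP pose, the force, the opening and the grip force at its end, in the units of the state.
- ctrl.get_obs(): the state, without advancing time (a new reading comes with each control period).
- ctrl.camera(name): name is "scene" or "top"; returns a dict with "image" (384x512x3 uint8, red, green, blue), "fx", "fy", "cx", "cy" (pixels), "camera_from_world" (4x4, takes a point from world to camera coordinates). Camera axes: x right, y up, looking along -z (the intrinsics and any distortion apply to the point x, -y, -z); pixel columns grow to the right and rows downward; lengths in m; the calibration is good to about 2 mm. A picture is of the moment at which its call begins. There is no depth.
- ctrl.hand_in(): hands the job in; it is judged then, once.
The state is a dict: "time_s": time; "qpos": joint angles; "joint_vel": joint speeds; "tau": joint torques, N m; "ee_pos": TCP position; "eef_rot": TCP orientation; "force": force on the tool from outside, world axes, zero at the start; "moment": the same for the moment, N m; "grip_width": finger opening in m; "grip_force": force on a finger pad.
Only numpy, scipy, OpenCV 4.12 (cv2) and the standard library are available. Lean on these libraries where they do the work, as an engineer would, in place of code of your own. Each camera call takes 0.05 s, during which the arm holds its last target. There are 200 camera calls.

TASK

Two white cassette docks with blue knobs stand on the bench; only one holds a test cassette in its seat. Turn that dock's knob clockwise until it clicks past its detent and its clamp toe lies locked across the cassette, then let go. Leave the cassette in its seat and the empty dock's knob alone.

Things in the scene. Friction and masses are not known exactly. Their poses are not given: they have to be found in the camera images.
- lock_knob_grip (a point): Grip point (z 56 mm, on the upright axis) of the blue knob on the dock with the cassette: a bar 44 long, 14 thick, 40 mm tall, top 16 mm above, underside 24 mm below this point. x: along the bar to its white-marked end, y: across, z: up; turns with the knob. A clamp toe reaches 62 mm along x below the bar. All else on the dock (110x156 mm, fixed) is 24 mm or more below this point.
- lock_knob (a joint): Turn of that knob in rad, growing clockwise seen from above: 0 unlocked notch (toe beside the seat), 1.22 (70 deg) locked notch (toe across the cassette), both also hard stops. A spring detent holds it in a notch with about 0.1 N m; this falls to none at the crest half-way (0.61), and past about 0.7 it snaps the knob into the locked notch by itself.
- cassette_center (a point): Centre of the white test cassette, 31 x 69 x 7 mm, lying loose in the seat of the dock to be locked (rim 4 mm high, about 3 mm play each way), 65 mm from the knob axis. The locked toe stands 2 mm above it and does not press. x: along its 31 mm width, y: along its 69 mm length.
- spare_knob (a joint): Turn of the same knob on the empty dock, same meaning; it stands at 0 and stays there.
There are look-alikes about, which are no part of the job. What is shaped like the part that bears spare_knob but purple or red is not meant.

How it is judged:
By the outcome, as a careful person would: the job done as asked, in the order asked, and still so for the second after the job is handed in, with the robot touching nothing.
It also fails if it takes over 32 s, if anything falls off the work surface, if the arm or the gripper's body presses on something with over 40 N, if the wrist force passes 120 N, or if a joint passes its speed limit or range.

## Working session

There is one attempt and no reset: what is moved stays moved. The work goes in short steps, Python scripts to look and compute and a tool call to move; the robot and the scene stay as the last step left them, time stands still between calls to the robot, and variables do not carry over. Pictures are saved under pics/ and viewed, at most 10 in all, crops included, and the job is handed in when it is done.

Besides the shell and the picture viewer there is one more tool, called after "Call:" by a JSON object that holds its "name" and its "arguments". servo_tool: Moves the arm, as the interface text tells. Its arguments: {"type":"object","properties":{"motion":{"type":"array","items":{"type":"array","items":{"type":"number"}}},"squeeze":{"type":"number"}},"required":["motion"]}

```bash
mkdir -p pics
python3 - <<'E'
from station import ctrl
import cv2,pickle
d={}
for n in("scene","top"):
    c=ctrl.camera(n);d[n]=c;cv2.imwrite(f"pics/{n}0.png",c["image"][...,::-1]);print(n,{k:v for k,v in c.items() if k!="image"})
pickle.dump(d,open("c0.pkl","wb"))
print(ctrl.get_obs())
E
```

```text
scene {'fx': 473.3406237748827, 'fy': 473.3406237748827, 'cx': 253.44534135476195, 'cy': 191.80778520591952, 'camera_from_world': array([[-0.82435545, -0.56553173, -0.02473769,  0.34293686],
       [ 0.27241525, -0.43463916,  0.85841641, -0.26422126],
       [-0.49621368,  0.70090132,  0.51235663, -1.45586402],
       [ 0.        ,  0.        ,  0.        ,  1.        ]])}
top {'fx': 393.021277446067, 'fy': 393.021277446067, 'cx': 253.87251068442527, 'cy': 190.1152811070706, 'camera_from_world': array([[-0.01173286, -0.99983696, -0.01372596, -0.13687133],
       [ 0.99519506, -0.01301063,  0.09704392, -0.51986176],
       [-0.09720668, -0.01252141,  0.99518545, -1.73053766],
       [ 0.        ,  0.        ,  0.        ,  1.        ]])}
{'time_s': 0.1, 'qpos': array([-1.25560977e+00,  3.00418303e-01,  1.52149820e+00, -1.65179929e-06,
        1.32071245e+00, -6.66096340e-02]), 'joint_vel': array([-0.0001855 , -0.00267707, -0.00171231,  0.00010943,  0.00122242,
        0.00130928]), 'tau': array([ 2.64451621e-03, -5.32639396e+01, -3.53283012e+01,  7.09821051e-02,
        2.35096214e-02, -3.46188222e-05]), 'ee_pos': array([ 0.20490789, -0.51037772,  0.40415025]), 'eef_rot': array([-3.14055855e+00, -6.73799670e-05,  3.81796569e-01]), 'force': array([-1.1876304 , -0.13371999, -0.80317937]), 'moment': array([ 0.02733517, -0.00732158, -0.02532023]), 'grip_force': 0.0, 'grip_width': 0.09376474380428042}
```

View pics/top0.png

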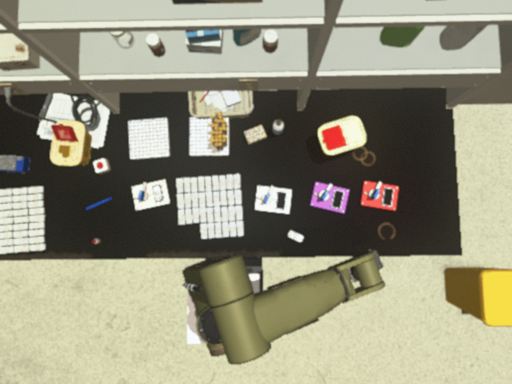

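View pics/scene0.png

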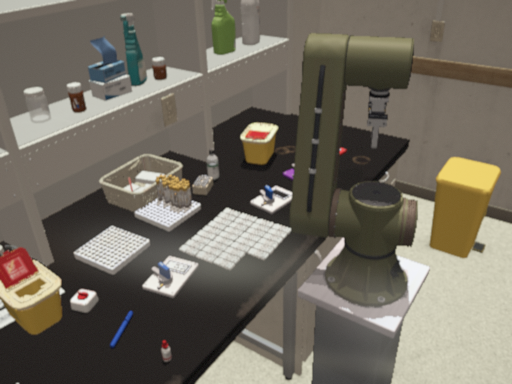

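The white docks are at about (150,194) and (274,199) in the top view. In the scene view they are at (170,275) and (272,199). I'll enlarge these areas to see which one holds the cassette.

Run:
```python
import cv2,pickle,numpy as np
d=pickle.load(open("c0.pkl","rb"))
def crop(n,u,v,r=28):
    return cv2.resize(d[n]["image"][v-r:v+r,u-r:u+r],(390,290),interpolation=cv2.INTER_CUBIC) if 0 else cv2.resize(d[n]["image"][v-21:v+21,u-28:u+28],(392,294),interpolation=cv2.INTER_CUBIC)
a=np.vstack([np.hstack([crop("top",150,194),crop("top",274,199)]),np.hstack([crop("scene",170,273),crop("scene",272,199)])])
cv2.imwrite("pics/crops.png",a[...,::-1])
# blue masks
for n in d:
    im=d[n]["image"];h=cv2.cvtColor(im,cv2.COLOR_RGB2HSV)
    m=cv2.inRange(h,(100,90,50),(128,255,255))
    k,l,s,c=cv2.connectedComponentsWithStats(m)
    print(n,[(s[i].tolist(),c[i].round(1).tolist()) for i in range(1,k) if s[i,4]>8])
```

```text
scene [([95, 40, 7, 3, 9], [97.8, 40.9]), ([101, 49, 8, 13, 38], [104.9, 54.2]), ([110, 54, 6, 5, 10], [112.8, 55.4]), ([107, 57, 10, 6, 24], [110.9, 60.4]), ([105, 64, 19, 13, 93], [114.5, 69.5]), ([90, 69, 14, 12, 113], [96.1, 75.0]), ([106, 96, 7, 3, 14], [108.3, 96.6]), ([264, 185, 9, 14, 71], [268.4, 191.3]), ([158, 264, 10, 6, 25], [163.2, 266.6]), ([110, 310, 24, 38, 247], [121.0, 328.7])]
top [([187, 31, 10, 6, 49], [191.5, 33.7]), ([204, 30, 14, 5, 61], [210.5, 32.0]), ([14, 157, 16, 16, 173], [22.2, 165.2]), ([139, 191, 4, 9, 30], [140.6, 195.4]), ([321, 191, 6, 9, 21], [323.6, 195.4]), ([373, 190, 5, 8, 26], [375.2, 193.7]), ([85, 197, 28, 14, 130], [98.0, 203.2]), ([264, 196, 4, 6, 14], [265.6, 198.6])]
```

View pics/crops.png

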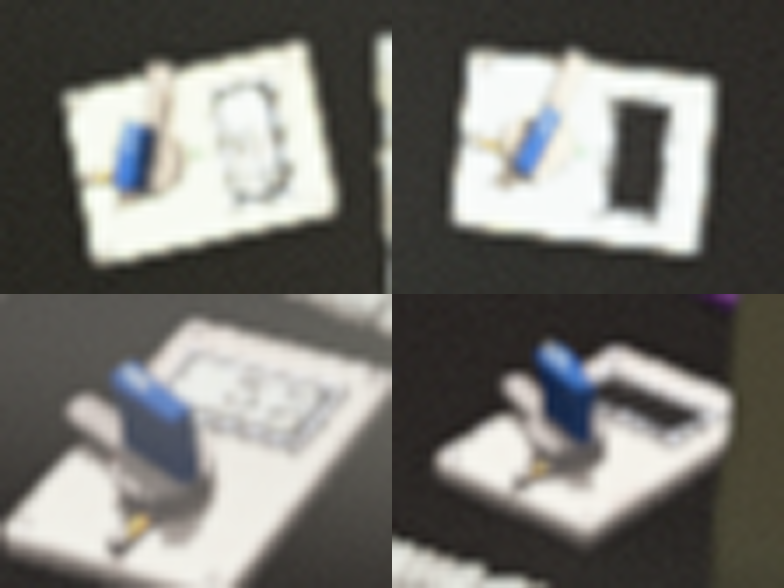

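The left dock (top view (150,194)) holds the cassette, and the right dock's seat is dark and empty. Next I'll cast the knob top (z 72 mm) and the dock outline into world coordinates.

```bash
cat > h.py <<'E'
import numpy as np,cv2
def cast(c,uv,z):
    T=c["camera_from_world"];R=T[:3,:3];o=-R.T@T[:3,3]
    d=R.T@np.array([(uv[0]-c["cx"])/c["fx"],-(uv[1]-c["cy"])/c["fy"],-1.])
    return o+d*(z-o[2])/d[2]
E
python3 - <<'E'
import pickle
from h import *
np.set_printoptions(precision=4,suppress=True)
d=pickle.load(open("c0.pkl","rb"));t,s=d["top"],d["scene"]
print("top knob",cast(t,(140.7,195.4),.072))
a,b=cast(s,(159.3,262.3),.072),cast(s,(169.1,268.8),.072)
print("scene ends",a,b,"mid",(a+b)/2,"len",np.linalg.norm(a-b),"dir",np.degrees(np.arctan2(*(a-b)[1::-1])))
m=cv2.inRange(t["image"],(150,140,120),(255,255,255))[170:220,125:176]
m=cv2.morphologyEx(m,cv2.MORPH_CLOSE,np.ones((5,5)))
cs=max(cv2.findContours(m,0,1)[0],key=cv2.contourArea)
box=cv2.boxPoints(cv2.minAreaRect(cs))+[125,170]
P=np.array([cast(t,p,.02) for p in box]);print(P,P.mean(0),np.linalg.norm(np.diff(P,axis=0),axis=1))
for i in range(2):print(np.degrees(np.arctan2(*(P[i+1]-P[i])[1::-1])))
print("toe tip top",cast(t,(122+156/7,173+65/7),.03)," cassette",cast(t,(122+252/7,173+140/7),.02))
E
```

```text
top knob [0.4968 0.3492 0.072 ]
scene ends [0.519 0.35  0.072] [0.473  0.3562 0.072 ] mid [0.496  0.3531 0.072 ] len 0.04647145720719009 dir -7.638310969987353
[[0.55   0.4134 0.02  ]
 [0.5795 0.2566 0.02  ]
 [0.4647 0.2326 0.02  ]
 [0.4354 0.3884 0.02  ]] [0.5074 0.3228 0.02  ] [0.1596 0.1173 0.1586]
-79.36053429565399
-168.20864088225338
toe tip top [0.5592 0.3468 0.03  ]  cassette [0.5112 0.2872 0.02  ]
```

The measurements agree with each other: knob axis at (0.4965, 0.351), cassette 65 mm away, toe about 62 mm long, bar at about -7°. I'll approach with yaw 173° so the last joint has room for the clockwise turn.

Call:
{"name": "servo_tool", "arguments": {"motion": [[0, 3, 6, 0, 10], [0, 6, 12, 0, 20], [0, 9, 18, 0, 30], [0, 12, 24, 0, 40], [0, 15, 30, 0, 50], [0, 17, 36, 0, 60], [0, 19, 42, 0, 70], [0, 21, 48, 0, 80], [0, 23, 54, 0, 90], [0, 25, 60, 0, 100], [0, 26, 66, 0, 110], [0, 27, 72, 0, 120], [0, 28, 78, 0, 130], [0, 29, 84, 0, 140], [0, 29.2, 86.1, 0, 150], [0, 29.2, 86.1, -4, 151], [0, 29.2, 86.1, -8, 151], [0, 29.2, 86.1, -8, 151], [0, 29.2, 86.1, -8, 151]], "squeeze": 30}}

```text
time_s: 2.48
ee_pos: [0.4972, 0.3507, 0.3263]
eef_rot: [3.141, 0.001, 3.017]
force: [0.2, 1.1, 0.7]
grip_width: 0.0938
grip_force: 0.0
```

Run:
```python
from station import ctrl
from h import *
c=ctrl.camera("scene");im=c["image"]
R=ctrl.get_obs();print(R["qpos"],R["ee_pos"])
T=c["camera_from_world"]
def pj(p):
    q=T[:3,:3]@p+T[:3,3];return c["cx"]-c["fx"]*q[0]/q[2],c["cy"]+c["fy"]*q[1]/q[2]
print("grip pt",pj(np.array([.4965,.351,.056])),"tips mid",pj(np.array([*R["ee_pos"][:2],.127])))
cv2.imwrite("pics/h.png",cv2.resize(im[190:310,100:260],(800,600),interpolation=cv2.INTER_CUBIC)[...,::-1])
```

```text
[ 5.54073248e-01  4.98046348e-01  1.43227360e+00  6.89323177e-06
  1.20859988e+00 -8.92204584e-01] [0.49721284 0.35067704 0.32670416]
grip pt (np.float64(165.16432828923053), np.float64(269.21676381147626)) tips mid (np.float64(162.1585129405085), np.float64(250.36517702112607))
```

View pics/h.png

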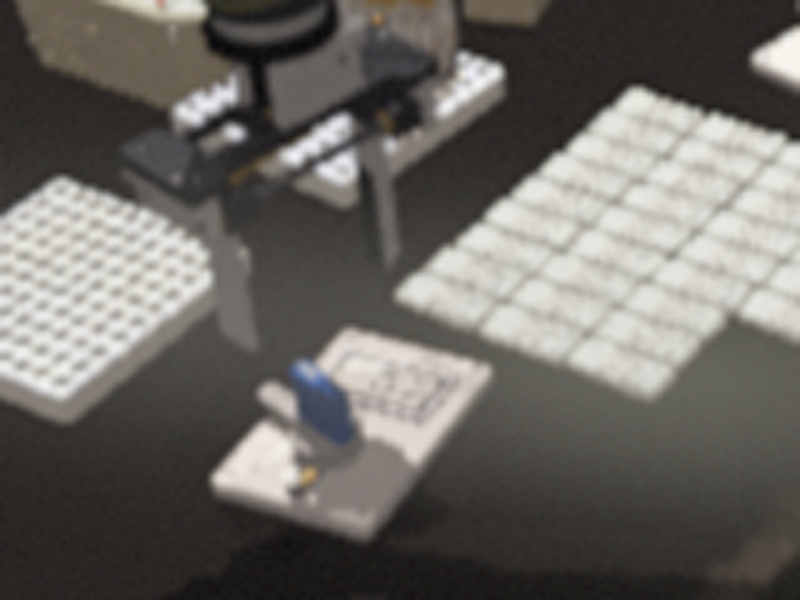

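The fingers straddle the knob line. The knob centre is at about (165,270) px, as predicted, and the tips midpoint is about (164,251). I'll descend and grip.

Call:
{"name": "servo_tool", "arguments": {"motion": [[0, 0, 0, -3, 0], [0, 0, 0, -6, 0], [0, 0, 0, -7.5, 0], [0, 0, 0, -8.6, 0], [0, 0, 0, -8.6, 0], [0.5, 0, 0, -8.6, 0], [0.7, 0, 0, -8.6, 0], [0.8, 0, 0, -8.6, 0], [1, 0, 0, -8.6, 0], [1, 0, 0, -8.6, 0], [1, 0, 0, -8.6, 0], [1, 0, 0, -8.6, 0], [1, 0, 0, -8.6, 0]], "squeeze": 30}}

```text
time_s: 4.15
ee_pos: [0.4968, 0.3519, 0.2388]
eef_rot: [3.137, 0.001, 3.017]
force: [5.3, 34.1, -15.2]
grip_width: 0.0177
grip_force: 17.7
```

The knob is pushing the tool towards +y, so I'll shift 2 mm that way and let the fingers finish closing.

Call:
{"name": "servo_tool", "arguments": {"motion": [[1, 0, 0.2, 0, 0], [1, 0, 0.2, 0, 0], [1, 0, 0.2, 0, 0]]}}

```text
time_s: 4.53
ee_pos: [0.4969, 0.354, 0.2387]
eef_rot: [3.137, 0.002, 3.017]
force: [5.3, 17.0, -8.9]
grip_width: 0.0138
grip_force: 30.0
```

```bash
python3 -c "
from station import ctrl
o=ctrl.get_obs();print(o['force'],o['moment'],o['grip_width'],o['eef_rot'])"
```

```text
[ 5.33741745 17.02570529 -8.85001245] [ 3.29072853 -1.19149549 -0.34180404] 0.013833201315991714 [3.13685186e+00 1.89407953e-03 3.01716779e+00]
```

Call:
{"name": "servo_tool", "arguments": {"motion": [[1, 0.05, 0.2, 0, 0], [1, 0.05, 0.2, 0, 0], [1, 0.05, 0.2, 0, -4], [1, 0.05, 0.2, 0, -9], [1, 0.05, 0.2, 0, -14], [1, 0.05, 0.2, 0, -19], [1, 0.05, 0.2, 0, -24], [1, 0.05, 0.2, 0, -24]], "squeeze": 40}}

```text
time_s: 5.52
ee_pos: [0.4974, 0.3554, 0.2387]
eef_rot: [3.139, 0.0, 2.598]
force: [3.9, 12.3, -6.7]
grip_width: 0.0136
grip_force: 40.0
```

Call:
{"name": "servo_tool", "arguments": {"motion": [[1, 0, 0.1, 0, -6], [1, 0, 0.1, 0, -12], [1, 0, 0.1, 0, -18], [1, 0, 0.1, 0, -24], [1, 0, 0.1, 0, -30], [1, 0, 0.1, 0, -36], [1, 0, 0.1, 0, -40], [1, 0, 0.1, 0, -43], [1, 0, 0.1, 0, -43], [1, 0, 0.1, 0, -43]]}}

```text
time_s: 6.78
ee_pos: [0.4981, 0.3562, 0.2388]
eef_rot: [3.137, -0.002, 1.848]
force: [13.2, 13.0, -10.5]
grip_width: 0.0137
grip_force: 39.9
```

```bash
python3 -c "
from station import ctrl
o=ctrl.get_obs();print(o['force'],o['moment'],o['grip_width'],o['eef_rot'])"
```

```text
[ 13.20841712  12.98777643 -10.50556939] [ 2.28851664 -2.38357962 -0.06509792] 0.013672957160286436 [ 3.13668584e+00 -2.04184504e-03  1.84778609e+00]
```

The knob has turned 67°, so the detent should finish the rest. I'll open fully, then lift straight up.

Call:
{"name": "servo_tool", "arguments": {"motion": [[0.6, 0, 0, 0, 0], [0, 0, 0, 0, 0], [0, 0, 0, 0, 0], [0, 0, 0, 0, 0], [0, 0, 0, 0, 0], [0, 0, 0, 0, 0], [0, 0, 0, 3, 0], [0, 0, 0, 7, 0], [0, 0, 0, 12, 0], [0, -5, -5, 16, 0], [0, -8, -10, 16, 0], [0, -10, -16, 16, 0], [0, -12, -22, 16, 0], [0, -12, -22, 16, 0]]}}

```text
time_s: 8.52
ee_pos: [0.3764, 0.1336, 0.3991]
eef_rot: [3.141, 0.0, 1.846]
force: [-0.1, 0.7, 0.5]
grip_width: 0.0938
grip_force: 0.0
```

Run:
```python
from station import ctrl
from h import *
s=ctrl.camera("scene")["image"];t=ctrl.camera("top")["image"]
r=lambda x:cv2.resize(x,(392,294),interpolation=cv2.INTER_CUBIC)
cv2.imwrite("pics/f.png",np.vstack([np.hstack([r(t[173:215,122:178]),r(t[178:220,246:302])]),np.hstack([r(s[252:294,142:198]),r(s[178:220,244:300])])])[...,::-1])
```

```text
(no output)
```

View pics/f.png

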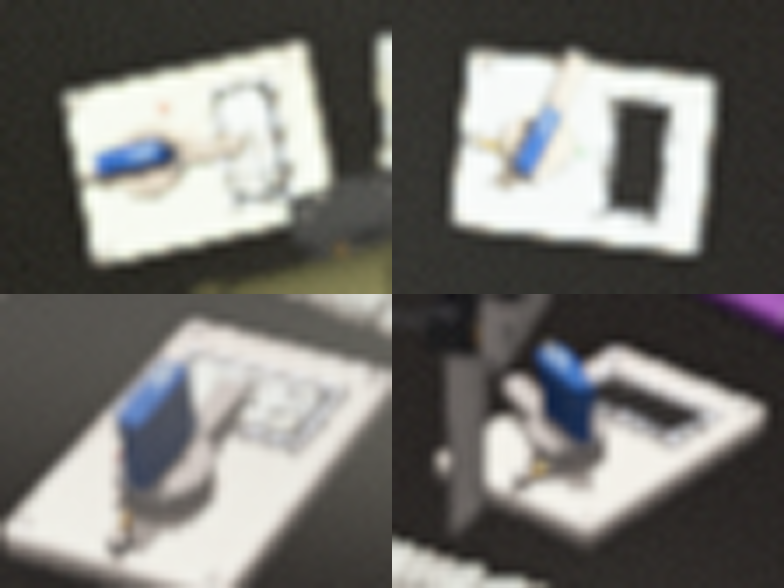

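The picture shows the toe lying across the cassette (top crop, about (240,143)). The cassette is still in its seat, the empty dock's knob hasn't moved, and the gripper is clear of everything.

```bash
python3 -c "
from station import ctrl
print(ctrl.hand_in())"
```

```text
the job is handed in; nothing more can be done
None
```

I turned the cassette dock's knob clockwise to its locked position and let go, and the last picture shows the toe across the seated cassette and the empty dock's knob unmoved; the job is handed in at about 8.6 s.

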